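# Choke-test a donated toy figure and sort it

## Task

Test the toy figure that stands on the blue sheet: hold it upright over the white test tube and lower it into the mouth to feel whether it goes in. If it goes well down into the tube it is a choking hazard: take it out and put it in the red half of the sorting tray; if it stops on the rim it is safe: put it in the green half. Leave the other figure where it stands.

Things in the scene. Friction and masses are not known exactly. Their poses are not given: they have to be found in the camera images.
- figure_a: painted yellow wooden toy figure, upright, under 0.15 kg: round body 45 mm high, on it a cylindrical head 28 mm across, from 45 to 88 mm above the foot. One figure's body is 30 mm across, the other's 60 mm; the test shows which. Origin: centre of the foot's underside, z up. Grip the head, TCP 73 mm above the foot. It starts on the blue sheet (to be tested) or on bare table (leave alone).
- figure_b: painted orange wooden toy figure, upright, under 0.15 kg: round body 45 mm high, on it a cylindrical head 28 mm across, from 45 to 88 mm above the foot. One figure's body is 30 mm across, the other's 60 mm; the test shows which. Origin: centre of the foot's underside, z up. Grip the head, TCP 73 mm above the foot. It starts on the blue sheet (to be tested) or on bare table (leave alone).
- gauge: tester, fixed, on a blue sheet 130 x 290 mm. Origin: sheet centre, table height; long side along y, z up. At y +75 mm an upright white tube, open on top: rim 70 mm above the table, outside 60 mm across, bore 48 mm, floor at 8 mm. A slim figure goes 40 mm in before fingertips meet the rim. At y -75 mm a white disc: there, within 30 mm, stands the figure to test, foot at table height.
- tray: fixed sorting tray, an open box 140 x 240 mm, 45 mm high, walls and floor 5 mm. Origin: centre of its underside, long side along y, z up. A middle wall parts it into two halves, each 112 x 130 mm inside: red on the +y side (centre y +60 mm), green on the -y side (centre y -60 mm).

How it is judged:
By the outcome, as a careful person would: the job done as asked, in the order asked, and still so for the second after the job is handed in, with the robot touching nothing.
It also fails if it takes over 51 s, if anything falls off the work surface, if the arm or the gripper's body presses on something with over 40 N, if the wrist force passes 120 N, or if a joint passes its speed limit or range.

## Robot

A 6-joint arm with a two-finger parallel gripper is mounted at the origin on the work surface. World frame = base frame: x ahead of the robot, y to its left, z up, the work surface at z = 0. Lengths are in m, angles in degrees, forces in N, time in s.
With the tool pointing down it reaches from about 0.375 to 0.75 m from the base axis. Payload 9 kg.
Tool frame: the origin (TCP) lies between the finger pads, 19 mm behind the fingertips; this is the grasp point; z points along the fingers, y is the line along which they close (so a half turn about z gives the same grasp; the last joint's range is limited). The gripper opens to 85 mm and grips with 20 to 120 N. Pads are 22 mm wide; open, the fingers measure 114 mm over their backs; the gripper's body (76 mm by 85 mm) begins 54 mm behind the grasp point. The pads swing forward as they close: fully open they stand 13 mm farther back than shut.
Start: joints at [-85.01, 5.964, 5.575, 89.605, 0, 77.527], TCP at [0.18, -0.572, 0.25] pointing down, gripper open.
Joint ranges: [-171.21, 171.21], [-48.23, 106.86], [-62.78, 66.21], [-105.2, 120.99], [-86.42, 89.51], [-180, 180]. Speed limits (degrees/s): [127.2, 127.2, 147.25, 180, 180, 180].

## Interface

Orientations are given as [roll, pitch, yaw] about the fixed x, y, z axes, in that order (R = Rz(yaw) Ry(pitch) Rx(roll)).
In Python, from plant import robot, fingers, grab_frame, get_calibration, cut_out, mark_of gives the robot as it stands. Calls block until the motion is done:
- robot.move_pose(position, orientation): joint-space move of the TCP to a pose.
- robot.line_to(position, vel=0.15, rotation=None, guard=None): straight line of the TCP; rotation=None keeps the orientation; vel is the mean speed in m/s. With guard (N) it stops when the force on the tool has changed by that much, and returns True; else False.
- robot.goto_joints(angles): joint-space move.
- fingers.set_gripper(opening): finger opening in m; the grip force is fixed at half the most; returns when the fingers have stopped.
- robot.pause(seconds).
- robot.ik(position, orientation): joint angles nearest the present ones, or None.
- grab_frame(name): name is "scene" or "top" or "wrist"; returns the picture (420x560x3 uint8, blue, green, red); there is no depth.
- get_calibration(name): a dict with "vertical_fov" (degrees; the focal length in pixels is half the picture's height over the tangent of half this angle, whatever the lens; pixels are square), "cx", "cy" (the principal point, pixels), "k1" (the pictures are not rectified: a ray, as slopes to the right and down, at radius r is drawn at 1 + k1 r^2 times it, then the intrinsics apply), "rvec" (rotation vector, rad) and "tvec" (3), from world to camera coordinates, as OpenCV has them. Camera axes: x right, y down, z forward; pixel columns grow to the right and rows downward; lengths in m; the calibration is good to about 2 mm. A picture is of the moment at which its call begins: read the wrist's pose just before it. get_calibration takes no time and is no camera call; for the wrist camera it gives the pose at the moment of the call.
A pose or a line that the arm cannot do raises robot.IKError and nothing moves.
- robot.job_done(): hands the job in; it is judged then, once.
Trained networks look in the newest picture that a camera, given by its name, has taken for a name from the list of things; names that differ only in an ending like _2 or _b are one class to them, and where a whole thing is asked for, a point or a joint stands for the part that bears it (a point fixed in the world has none). Each returns a list of dicts, best first, with "confidence" (0 to 1); they miss things now and then, are a little off and sometimes report something else, mostly with a low value. They report only what shows in the picture. A call takes as long as a camera call.
- cut_out(camera, target): "pixels" (420x560 bool, what is visible of it) and "uv" ([column, row] in pixels, amid what is visible of it).
- mark_of(camera, target): "uv" ([column, row] in pixels: a listed point, or the origin of a listed thing).
Readings, each from a call of its own:
- robot.get_time(): time.
- robot.get_q(): joint angles.
- robot.get_qvel(): joint speeds.
- robot.get_joint_torque(): joint torques, N m.
- robot.get_tool_pos(): TCP position.
- robot.get_tcp_rot(): TCP orientation.
- robot.get_ft_force(): force on the tool from outside, world axes, zero at the start.
- robot.get_torque(): the same for the moment, N m.
- robot.get_gripper_width(): finger opening in m.
- robot.get_gripper_force(): force on a finger pad.
Only numpy, scipy, OpenCV 4.12 (cv2) and the standard library are available. Lean on these libraries where they do the work, as an engineer would, in place of code of your own. Each camera call takes 0.05 s, during which the arm holds its last target. There are 200 camera calls.

## Working session

There is one attempt and no reset: what is moved stays moved. The work goes in short steps, each a Python script; the robot and the scene stay as the last script left them, time stands still between calls to the robot, and variables do not carry over. Pictures are saved under pics/ and viewed, at most 10 in all, crops included, and the job is handed in when it is done.

```bash
mkdir -p pics; cat > h.py <<'E'
import numpy as np, cv2
from plant import robot, fingers, grab_frame, get_calibration, cut_out, mark_of
def ray(cal,uv):
    f=210/np.tan(np.radians(cal["vertical_fov"])/2)
    d=(np.array(uv,float)-[cal["cx"],cal["cy"]])/f
    s=d.copy()
    for _ in range(50): s=d/(1+cal["k1"]*(s@s))
    R,_=cv2.Rodrigues(np.array(cal["rvec"],float)); t=np.array(cal["tvec"],float).ravel()
    return -R.T@t, R.T@np.append(s,1)
def at_z(cal,uv,z):
    o,d=ray(cal,uv); return o+d*(z-o[2])/d[2]
E
python3 - <<'E'
from h import *
for c in("scene","top"):
    im=grab_frame(c); cv2.imwrite(f"pics/{c}0.png",im); cal=get_calibration(c)
    print(c,{k:np.round(v,3) for k,v in cal.items()}, ray(cal,[280,210])[0].round(3))
    for t in("figure_a","figure_b","gauge","tray"):
        for m in mark_of(c,t)[:3]: print(' mark',t,np.round(m["uv"],1),round(m["confidence"],2),at_z(cal,m["uv"],0).round(4))
        for m in cut_out(c,t)[:3]: print(' cut',t,np.round(m["uv"],1),round(m["confidence"],2),m["pixels"].sum())
print(robot.get_time(),robot.get_tcp_rot(),robot.get_gripper_width())
E
```

```text
scene {'vertical_fov': np.float64(55.137), 'cx': np.float64(285.541), 'cy': np.float64(205.678), 'k1': np.float64(-0.027), 'rvec': array([ 2.184,  1.265, -0.449]), 'tvec': array([-0.243, -0.387,  1.142])} [ 1.003 -0.291  0.649]
 mark figure_a [328.5 251.5] 0.96 [ 0.6888 -0.0205  0.    ]
 mark figure_a [147.5 239.9] 0.59 [ 0.4916 -0.3105  0.    ]
 cut figure_a [329.6 247.3] 0.9 1243
 cut figure_a [140.2 227.7] 0.72 574
 mark figure_b [328.5 251.5] 0.96 [ 0.6888 -0.0205  0.    ]
 mark figure_b [147.5 239.9] 0.59 [ 0.4916 -0.3105  0.    ]
 cut figure_b [329.6 247.3] 0.9 1243
 cut figure_b [140.2 227.7] 0.72 574
 mark gauge [187.6 233.5] 0.6 [ 0.5164 -0.2371  0.    ]
 cut gauge [187.  231.5] 0.94 7663
 mark tray [369.6 144.8] 0.92 [0.4916 0.2263 0.    ]
 cut tray [371.4 140. ] 0.77 6111
top {'vertical_fov': np.float64(45.724), 'cx': np.float64(280.445), 'cy': np.float64(204.513), 'k1': np.float64(-0.123), 'rvec': array([ 2.12 , -2.113,  0.175]), 'tvec': array([-0.045,  0.557,  0.971])} [ 0.37  -0.062  1.055]
 mark figure_a [271.  148.3] 0.61 [ 0.6926 -0.0203  0.    ]
 mark figure_a [414.3 238.1] 0.6 [ 0.4939 -0.3284  0.    ]
 cut figure_a [271.4 146. ] 0.85 707
 cut figure_a [417.7 236.5] 0.83 277
 mark figure_b [271.  148.3] 0.61 [ 0.6926 -0.0203  0.    ]
 mark figure_b [414.3 238.1] 0.6 [ 0.4939 -0.3284  0.    ]
 cut figure_b [271.4 146. ] 0.85 707
 cut figure_b [417.7 236.5] 0.83 277
 mark gauge [371.7 235.5] 0.73 [ 0.4996 -0.2368  0.    ]
 cut gauge [366.7 234.6] 0.56 7832
 mark tray [153.7 238.3] 0.89 [0.4919 0.2313 0.    ]
 cut tray [152.1 235.8] 0.95 8060
0.9 [1.79994061e+02 1.09700015e-03 1.74634471e+01] 0.0855512952234569
```

View pics/scene0.png

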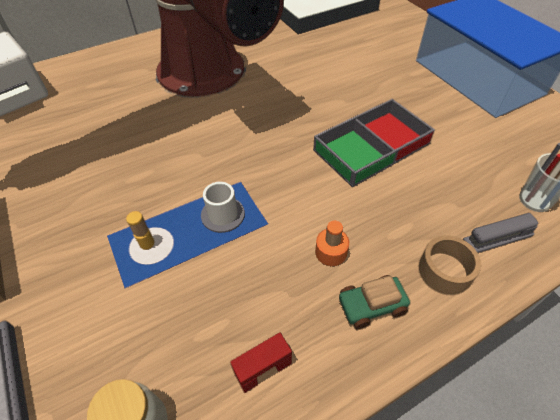

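View pics/top0.png

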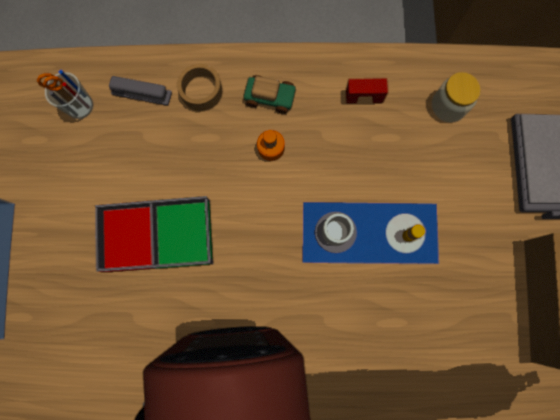

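The scene picture shows the slim yellow figure (scene 138,230; top 414,235) on the white disc on the blue sheet. The tube is at scene 220,205 and top 337,231. The orange wide figure stands on bare table at scene 332,243. The tray is at top 153,236, with red on its left (+y). Next I measure the sheet, head, tube rim and tray precisely.

```bash
cat > m.py <<'E'
from h import *
def blob(m,c,r):
    k=np.zeros(m.shape,np.uint8); cv2.circle(k,c,r,1,-1); return (m&(k>0))
def rect(cal,mask,z):
    c=max(cv2.findContours(mask.astype(np.uint8),0,1)[0],key=cv2.contourArea)[:,0]
    P=np.array([at_z(cal,p,z)[:2] for p in c]); (x,y),s,a=cv2.minAreaRect((P*1000).astype(np.float32))
    return np.round([x,y,*s,a],1)
def meet(a,b):
    (o,d),(p,e)=a,b; d=d/np.linalg.norm(d);e=e/np.linalg.norm(e)
    s=np.linalg.lstsq(np.c_[d,-e],p-o,rcond=None)[0]; u,v=o+s[0]*d,p+s[1]*e
    return (u+v)/2,np.linalg.norm(u-v)
E
python3 - <<'E'
from m import *
C={}
for c,g in(("scene",(187,232)),("top",(370,235))):
    im=cv2.imread(f"pics/{c}0.png"); cal=get_calibration(c); C[c]=cal
    h=cv2.cvtColor(im,cv2.COLOR_BGR2HSV)
    b=blob((h[...,0]>100)&(h[...,0]<128)&(h[...,1]>140),g,110)
    print(c,'sheet',rect(cal,b,0.001))
    grab_frame(c)
    print(c,'tray top',rect(cal,cut_out(c,"tray")[0]["pixels"],0.045))
    for m in cut_out(c,"figure_a"):
        if m["confidence"]<.3: continue
        y,x=np.nonzero(m["pixels"]); print(c,'fig',x.min(),x.max(),y.min(),y.max(),m["confidence"])
im=[cv2.resize(cv2.imread("pics/scene0.png")[170:290,90:260],None,fx=4,fy=4,interpolation=2),cv2.resize(cv2.imread("pics/top0.png")[195:270,300:445],None,fx=4,fy=4,interpolation=2)]
cv2.imwrite("pics/crop_s.png",im[0]); cv2.imwrite("pics/crop_t.png",im[1])
E
```

```text
scene sheet [ 508.5 -233.5  286.9  126.5   89.4]
scene tray top [513.9 211.3 167.4 267.    4.9]
scene fig 127 153 212 249 0.84
scene fig 315 348 221 265 0.65
top sheet [ 506.4 -233.6  286.4  125.6   89.4]
top tray top [495.5 222.2 146.7 247.    5.2]
top fig 258 284 130 159 0.96
top fig 401 424 224 242 0.71
```

View pics/crop_t.png

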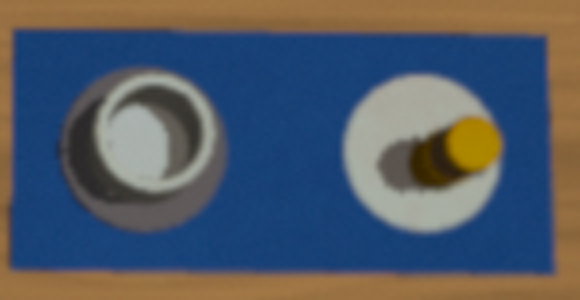

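View pics/crop_s.png

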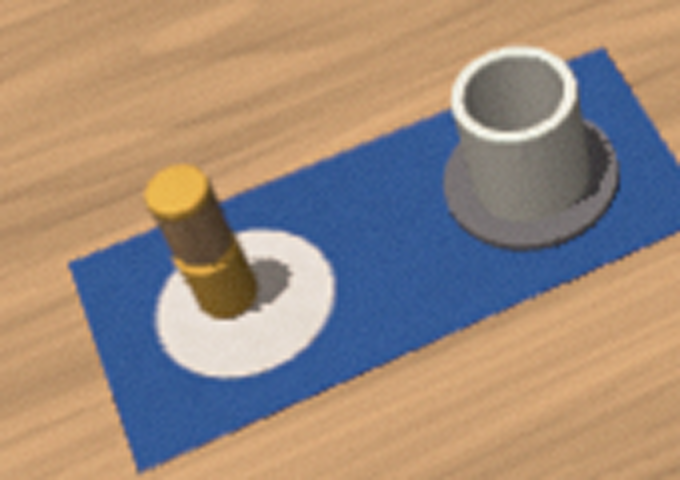

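Yellow is upright and slim-looking, with its head-top centre at top (418.4,230.6) and scene (134.9,217.1). The rim centre is at top (338.4,227.6) and scene (218.6,193.1). I triangulate these, then check from the wrist.

```bash
python3 - <<'E'
from m import *
S,T=get_calibration("scene"),get_calibration("top")
head=meet(ray(S,[134.9,217.1]),ray(T,[418.4,230.6])); rim=meet(ray(S,[218.6,193.1]),ray(T,[338.4,227.6]))
print('head',head,'rim',rim)
h=head[0]; r=rim[0]
mid=(h+r)/2
robot.move_pose([mid[0]-0.03,mid[1],0.30],[180,0,0])
cal=get_calibration("wrist"); im=grab_frame("wrist"); cv2.imwrite("pics/w0.png",im)
print('cam',ray(cal,[280,210])[0].round(3),robot.get_q(),robot.get_time())
for m in cut_out("wrist","figure_a")[:2]: print('fig',m["uv"],m["confidence"])
for m in mark_of("wrist","figure_a")[:2]: print('figmark',m["uv"],m["confidence"],at_z(cal,m["uv"],0))
for p,z in((h,.088),(r,.07)):
    R,_=cv2.Rodrigues(np.array(cal["rvec"],float)); f=210/np.tan(np.radians(cal["vertical_fov"])/2)
    c=R@np.r_[p[:2],z]+np.ravel(cal["tvec"]); s=c[:2]/c[2]; print('expected uv',s*(1+cal["k1"]*(s@s))*f+[cal["cx"],cal["cy"]])
E
```

```text
head (array([ 0.49920202, -0.31410638,  0.08443791]), np.float64(0.003576069109960036)) rim (array([ 0.5075924 , -0.15823735,  0.06680489]), np.float64(0.002210123873812792))
cam [ 0.549 -0.238  0.424] [-4.07797605e+01 -5.39119210e+00 -6.20290315e-01  9.47893161e+01
 -7.57255474e-03  1.39278936e+02] 2.9
fig [345.2, 158.2] 0.83
fig [94.6, 7.6] 0.64
figmark [335.1, 154.6] 0.92 [ 0.49744581 -0.31386938  0.        ]
expected uv [349.74193255 163.12891775]
expected uv [205.02114393 153.28610437]
```

View pics/w0.png

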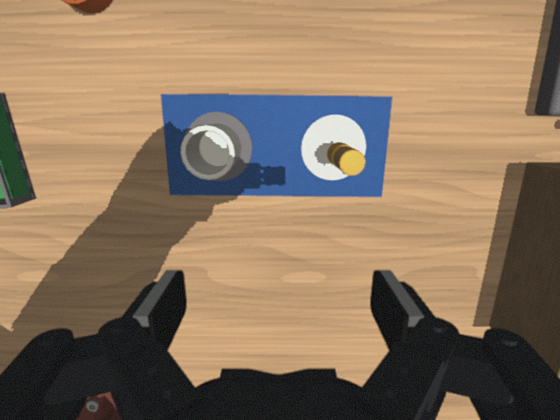

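The wrist view shows the head at about (351,162) and the rim at about (208,153), 2–3 px from the expected points. That agrees to about 2 mm. Grasp with yaw 180, so joint 6 stays in range on the way to the tray.

```bash
python3 - <<'E'
from m import *
F=[0.498,-0.3145]; G=[0.508,-0.1595]
robot.move_pose([*F,0.20],[180,0,180])
print(robot.get_q().round(1) if hasattr(robot.get_q(),'round') else robot.get_q())
print('guard',robot.line_to([*F,0.075],vel=0.1,guard=8),robot.get_tool_pos())
fingers.set_gripper(0.02)
print('w',robot.get_gripper_width(),robot.get_gripper_force(),robot.get_tool_pos())
robot.line_to([*F,0.20],vel=0.12)
robot.line_to([*G,0.20],vel=0.12)
robot.pause(0.3)
print('w',robot.get_gripper_width(),robot.get_ft_force(),robot.get_tool_pos(),robot.get_time())
for c in("scene","top"): cv2.imwrite(f"pics/{c}1.png",grab_frame(c))
a=cv2.resize(cv2.imread("pics/scene1.png")[80:260,120:320],None,fx=2.2,fy=2.2,interpolation=2); b=cv2.resize(cv2.imread("pics/top1.png")[160:300,290:430],None,fx=2.5,fy=2.5,interpolation=2)
o=np.zeros((max(a.shape[0],b.shape[0]),a.shape[1]+b.shape[1],3),np.uint8);o[:a.shape[0],:a.shape[1]]=a;o[:b.shape[0],a.shape[1]:]=b
cv2.imwrite("pics/c1.png",o)
E
```

```text
[-45.    3.8  -1.9  84.3  -0.  -45. ]
guard False [ 0.49840309 -0.31488693  0.07582488]
w 0.026445574596058497 59.01976704597473 [ 0.49817466 -0.3146727   0.07531813]
w 0.026264481374853415 [ 0.44852773 -0.03215542 -0.23527976] [ 0.50796615 -0.15977156  0.19994779] 10.6167
```

View pics/c1.png

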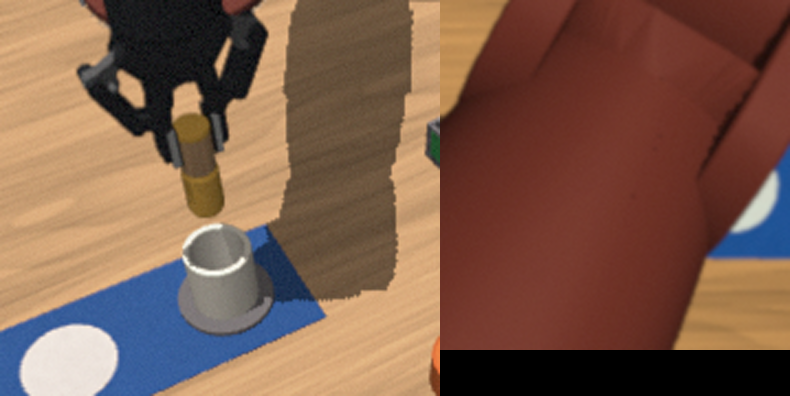

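The yellow figure is held upright directly over the tube, whose mouth is at crop (217,248). Now the guarded test.

```bash
python3 - <<'E'
from m import *
G=[0.508,-0.1595]
robot.line_to([*G,0.155],vel=0.1)
hit=robot.line_to([*G,0.110],vel=0.05,guard=5); robot.pause(0.3)
print('hit',hit,robot.get_tool_pos(),robot.get_ft_force(),robot.get_gripper_width(),robot.get_time())
cv2.imwrite("pics/s2.png",cv2.resize(grab_frame("scene")[100:280,120:320],None,fx=2.2,fy=2.2))
E
```

```text
hit False [ 0.50811534 -0.15954496  0.11019087] [-0.05029826  0.33370292 -0.4894242 ] 0.02661767874571462 12.6667
```

View pics/s2.png

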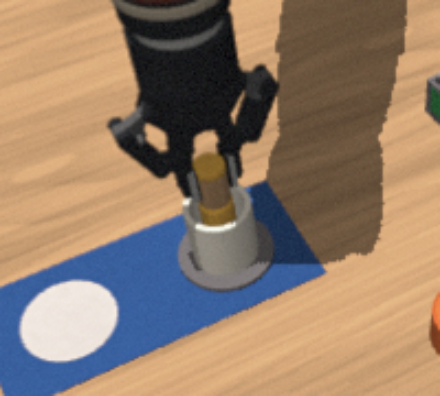

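It went 35 mm into the tube with no contact force, and the picture shows the body inside, so it is a hazard and goes in the red half.

```bash
python3 - <<'E'
from m import *
im=cv2.imread("pics/top0.png"); h=cv2.cvtColor(im,cv2.COLOR_BGR2HSV); T=get_calibration("top")
m=blob(((h[...,0]<8)|(h[...,0]>172))&(h[...,1]>150)&(h[...,2]>80),(128,238),50)
q=rect(T,m,0.005); print('red floor',q)
P=[0.487,0.287]
if np.hypot(q[0]/1000-P[0],q[1]/1000-P[1])<0.015: P=[q[0]/1000,q[1]/1000]
G=[0.508,-0.1595]
robot.line_to([*G,0.22],vel=0.12)
robot.move_pose([*P,0.22],[180,0,180])
print(robot.get_tool_pos(),robot.get_gripper_width())
robot.line_to([*P,0.10],vel=0.12)
print('hit',robot.line_to([*P,0.0800],vel=0.03,guard=4),robot.get_tool_pos(),robot.get_ft_force())
fingers.set_gripper(0.06); robot.pause(0.2)
robot.line_to([*P,0.22],vel=0.12)
robot.move_pose([0.45,0.05,0.30],[180,0,180]); robot.pause(0.3)
print(robot.get_time(),robot.get_gripper_width())
cv2.imwrite("pics/s3.png",grab_frame("scene"))
E
```

```text
red floor [493.8 289.5 126.9 104.6   4.9]
[0.49427532 0.28861565 0.21993243] 0.026425144319663252
hit True [0.49344629 0.28939009 0.08025858] [ 0.04983337 -0.56392698  4.68749061]
20.4667 0.059924579521674036
```

View pics/s3.png

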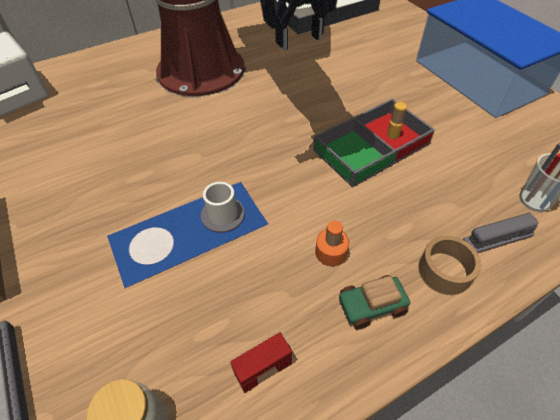

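The yellow figure stands upright in the red half (398,120), the orange one is unmoved (332,243), and the arm is clear.

```bash
python3 -c "
from plant import robot
print(robot.job_done())"
```

```text
the job is handed in; nothing more can be done
None
```

The yellow figure (figure_a) went 35 mm into the tube without contact, so it is a choking hazard: it now stands upright in the red half, the orange figure was left where it stood, and the job is handed in.

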